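# Turn the reversed reel tray round in its counter box

## Task

Two boxes of thread reels and buttons stand on the shop counter, and in one of them the lift-out tray has been put back the wrong way round, with its high end at the box's cut-down end. Lift that tray clear of its box by its handle, turn it half round, and lower it gently, without dropping it, fully home in the same box so that its low reel end is at the cut-down end. Leave the tray of the other box as it is, and let go at the end.

Things in the scene. Friction and masses are not known exactly. Their poses are not given: they have to be found in the camera images.
- tray: Loose grey plastic tray, wrong way round at the start, 156 mm (x) by 116 (y), 0.25-0.45 kg, contents fixed. High end -x: rim 44 mm above underside, 3 button pockets; low end +x: rim 14 mm, 6 reels 38 mm tall. Mid handle: upright square post 26 by 26 mm, sides along x and y, top 90 mm above underside; grip it across x or y. Origin: in the post, the grip point, 75 mm above underside, 31 above rim; z up.
- box: Fixed plywood box holding that tray. Outside 184 mm (x) by 144 (y), inside 164 by 124 (4 mm play each side), floor 6 mm thick, walls 60 mm high, but the +x end is cut down to 28; top 10 mm of the walls flares out as a lead-in. Origin: centre of its underside, on the counter. Tray home: its origin 81 mm above this one, centred, tray x pointing along box x (opposite at the start).
- box_front (a point): Middle of the top edge of the box's cut-down end: 87 mm along the box's +x from its origin, 28 mm above the counter; axes as the box's.
- other_tray: Identical tray in an identical fixed box near by, already the right way round (low end at its box's cut-down end); to be left alone. Origin in the middle of its handle, as for the first tray; handle top 96 mm above the counter. Other things between and close around the two boxes are at most 90 mm high.
There are look-alikes about, which are no part of the job. What is shaped like the tray but blue is not meant.

How it is judged:
By the outcome, as a careful person would: the job done as asked, in the order asked, and still so for the second after the job is handed in, with the robot touching nothing.
It also fails if it takes over 45 s, if anything falls off the work surface, if the arm or the gripper's body presses on something with over 40 N, if the wrist force passes 120 N, or if a joint passes its speed limit or range.

## Robot

A 6-joint arm with a two-finger parallel gripper is mounted at the origin on the work surface. World frame = base frame: x ahead of the robot, y to its left, z up, the work surface at z = 0. Lengths are in m, angles in degrees, forces in N, time in s.
With the tool pointing down it reaches from about 0.425 to 1.125 m from the base axis. Payload 14.9 kg.
Tool frame: the origin (TCP) lies at the very end of the fingers, on their centre line; the grasp point (between the pads) lies 19 mm behind it; z points along the fingers, y is the line along which they close (so a half turn about z gives the same grasp; the last joint's range is limited). The gripper opens to 91 mm and grips with 3 to 60 N. Pads are 32 mm wide; open, the fingers measure 118 mm over their backs; the gripper's body (76 mm by 178 mm) begins 60 mm behind the grasp point.
Start: joints at [62.321, 21.709, 99.362, -0, 58.929, -1.908], TCP at [0.304, 0.63, 0.214] pointing down, gripper open.
Joint ranges: [-158.91, 158.91], [-42.39, 125.64], [0.06, 152.35], [-60.88, 240.88], [17.5, 164.5], [-176.32, 176.32]. Speed limits (degrees/s): [108.29, 108.29, 136.94, 180, 180, 180].

## Interface

Orientations are given as [roll, pitch, yaw] about the fixed x, y, z axes, in that order (R = Rz(yaw) Ry(pitch) Rx(roll)).
In Python, from plant import bot gives the robot as it stands.
- The arm moves only by the tool drive_tool, never from a script. Its argument "increments" is a list of rows, each a list of 7 numbers: the shift along the world's x, y, z in mm, then the turn, a rotation vector about the world's x, y, z in degrees, then the gripper command: -1 is fully open, 1 is shut, values between are in proportion. In form: [[tx, ty, tz, wx, wy, wz, grip], ...]. A call has 1 to 8 rows; each row is the pose to reach, as a shift and turn from the pose commanded when the call began; what a row does not reach only later rows make up. A row lasts 1/10 s, in which the tool goes at most 50 mm and 8.59 degrees, less where a joint would pass 70% of its speed; a pose out of reach is approached as far as the arm can. A call with a gripper value outside its range is refused whole. The fingers move at their own pace and stop on an object; "squeeze" is the grip in N (left out, the last holds). Time passes only in rows, so rows that repeat a pose let the fingers close. It gives the time, the measured TCP pose, the force, the opening and the grip force at its end, in the units of the state.
- bot.get_state(): the state, without advancing time (a new reading comes with each control period).
- bot.snapshot(name): name is "scene" or "top" or "wrist"; returns a dict with "image" (480x640x3 uint8, red, green, blue), "fx", "fy", "cx", "cy" (pixels), "k1" (the pictures are not rectified: a ray, as slopes to the right and down, at radius r is drawn at 1 + k1 r^2 times it, then the intrinsics apply), "pose" (4x4, takes a point from camera to world coordinates). Camera axes: x right, y down, z forward; pixel columns grow to the right and rows downward; lengths in m; the calibration is good to about 2 mm. A picture is of the moment at which its call begins. There is no depth.
- bot.finish_job(): hands the job in; it is judged then, once.
The state is a dict: "clock": time; "joint_positions": joint angles; "qd": joint speeds; "tau": joint torques, N m; "ee_pos": TCP position; "tool_rot": TCP orientation; "wrist_force": force on the tool from outside, world axes, zero at the start; "torque": the same for the moment, N m; "width": finger opening in m; "finger_force": force on a finger pad.
Only numpy, scipy, OpenCV 4.12 (cv2) and the standard library are available. Lean on these libraries where they do the work, as an engineer would, in place of code of your own. Each camera call takes 0.05 s, during which the arm holds its last target. There are 200 camera calls.

## Working session

There is one attempt and no reset: what is moved stays moved. The work goes in short steps, Python scripts to look and compute and a tool call to move; the robot and the scene stay as the last step left them, time stands still between calls to the robot, and variables do not carry over. Pictures are saved under pics/ and viewed, at most 10 in all, crops included, and the job is handed in when it is done.

Besides the shell and the picture viewer there is one more tool, called as name([rows], argument=value, ...), one row to a line, values as JSON. drive_tool: Moves the arm, as the interface text tells. Its arguments: {"type":"object","properties":{"increments":{"type":"array","items":{"type":"array","items":{"type":"number"}}},"squeeze":{"type":"number"}},"required":["increments"]}

```bash
mkdir -p pics; cat > h.py <<'E'
import numpy as np, cv2
from plant import bot
def snap(n,f):
    s=bot.snapshot(n); cv2.imwrite('pics/'+f+'.png',cv2.cvtColor(s['image'],cv2.COLOR_RGB2BGR)); np.save('pics/'+f+'.npy',s,allow_pickle=True); return s
def load(f): return np.load('pics/'+f+'.npy',allow_pickle=True).item()
def cast(s,uv,z):
    K=np.array([[s['fx'],0,s['cx']],[0,s['fy'],s['cy']],[0,0,1.]])
    p=cv2.undistortPoints(np.array(uv,float).reshape(-1,1,2),K,np.array([s['k1'],0,0,0.])).reshape(-1,2)
    P=np.array(s['pose']); d=np.c_[p,np.ones(len(p))]@P[:3,:3].T; o=P[:3,3]
    return o+d*((z-o[2])/d[:,2])[:,None]
E
python3 - <<'E'
from h import *
a=snap('scene','s0');b=snap('top','t0')
for s in(a,b): print(np.round(s['pose'],3).tolist(),s['k1'])
print(bot.get_state())
E
```

```text
[[-0.279, 0.612, -0.74, 1.352], [0.96, 0.183, -0.211, 0.153], [0.006, -0.77, -0.638, 0.789], [0.0, 0.0, 0.0, 1.0]] -0.008402089496908486
[[-0.002, -0.981, 0.195, 0.278], [-1.0, 0.001, -0.004, -0.083], [0.004, -0.195, -0.981, 1.376], [0.0, 0.0, 0.0, 1.0]] -0.057426027364184395
{'clock': 0.1, 'joint_positions': array([ 6.23205718e+01,  2.17349799e+01,  9.93941378e+01, -1.47328869e-04,
        5.89290508e+01, -1.90752092e+00]), 'qd': array([ 0.042007  , -0.09450813, -0.04676231, -0.0036095 ,  0.02315424,
       -0.03752075]), 'tau': array([-1.60690415e-03, -7.65037894e+01, -4.35292840e+01,  6.50989171e-02,
        3.98181158e-02, -8.82820984e-06]), 'ee_pos': array([0.30417833, 0.63003772, 0.21334412]), 'tool_rot': array([-1.79941860e+02, -1.81017455e-03,  1.54228168e+02]), 'wrist_force': array([ 0.09795503, -0.47793457, -0.38353991]), 'torque': array([ 0.00997283, -0.02777471,  0.06184873]), 'finger_force': 0.0, 'width': 0.09121445461285758}
```

View pics/t0.png

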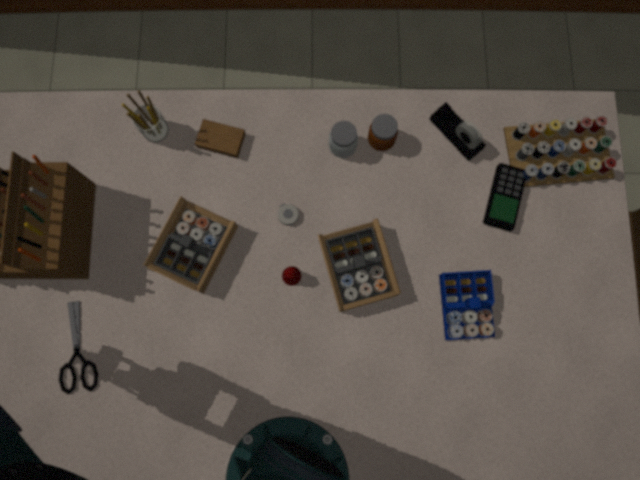

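View pics/s0.png

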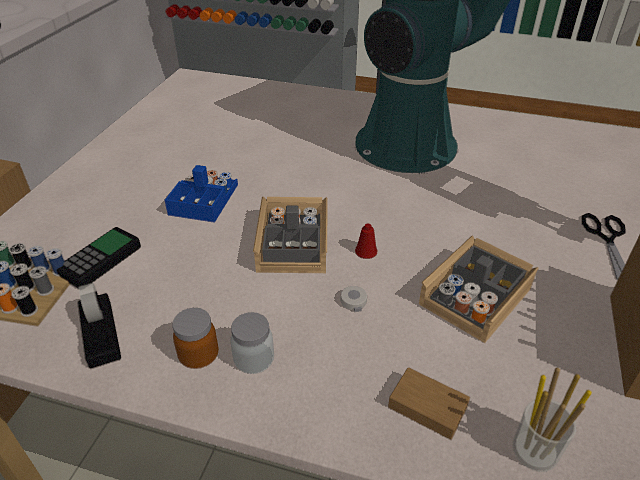

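The top view shows two plywood boxes with grey trays, A at (190,245) and B at (360,265), and a blue look-alike at (468,305). The scene view shows A at (480,285), B at (291,235) and the blue one at (200,195). I need an enlarged crop to see which ends are cut down.

```bash
python3 - <<'E'
from h import *
s=cv2.imread('pics/s0.png');t=cv2.imread('pics/t0.png')
r=lambda i,w:cv2.convertScaleAbs(cv2.resize(i,w,interpolation=cv2.INTER_CUBIC),alpha=1.4)
a=r(s[185:285,240:345],(400,300));b=r(s[225:345,405:545],(400,300))
c=r(t[210:320,300:410],(400,300));d=r(t[190:300,140:250],(400,300))
cv2.imwrite('pics/c0.png',np.vstack([np.hstack([a,b]),np.hstack([c,d])]))
E
```

```text
(no output)
```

View pics/c0.png

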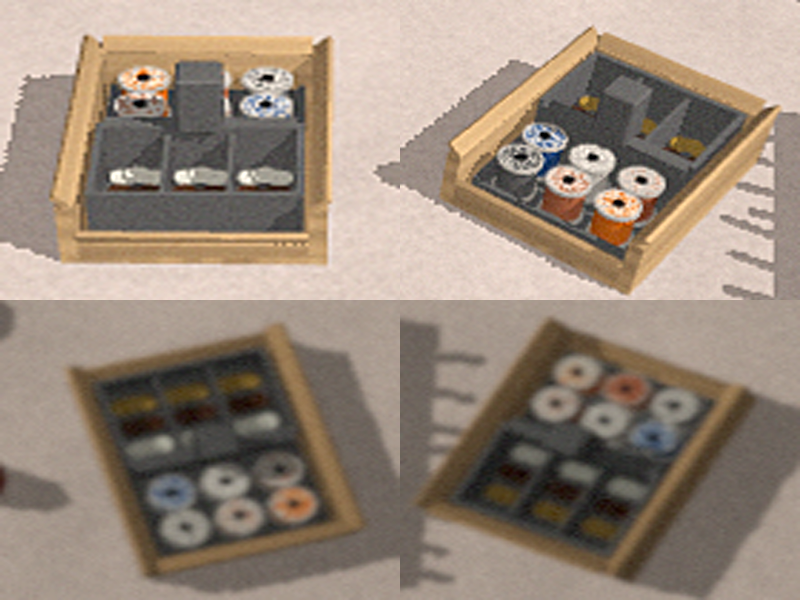

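Candidates, by top-view pixels: A (190,245), B (360,265), and the blue tray (468,305), which is excluded by colour. B is the one meant. Its cut-down end is the far one, scene (290,265), and the tall button end stands there with the reels at the high wall. A's reels are at its cut-down end, so A is already right.

```bash
python3 - <<'E'
from h import *
s=load('t0')
f=lambda x,y:(300+x*110/400,210+(y-300)*110/300)
print('post',cast(s,[f(212,440)],.096))
c=cast(s,[f(150,575),f(362,525)],.06);print(c,np.linalg.norm(c[0]-c[1]))
d=c[1]-c[0]; print('edge dir',np.degrees(np.arctan2(d[1],d[0])))
c=cast(s,[f(70,370),f(275,325)],.06);print('far wall ends',c)
E
```

```text
post [[ 0.48728986 -0.16219325  0.096     ]]
[[ 0.37894783 -0.12406455  0.06      ]
 [ 0.42050371 -0.25825725  0.06      ]] 0.14047979574093641
edge dir -72.79364810166615
far wall ends [[ 0.55405612 -0.0739585   0.06      ]
 [ 0.59351561 -0.20654232  0.06      ]]
```

drive_tool([
  [200, -380, 40, 0, 0, -30, -1],
  [200, -380, 40, 0, 0, -30, -1],
  [200, -380, 40, 0, 0, -30, -1],
  [200, -380, 40, 0, 0, -30, -1],
  [200, -380, 40, 0, 0, -30, -1],
  [200, -380, 40, 0, 0, -30, -1],
  [200, -380, 40, 0, 0, -30, -1],
  [200, -380, 40, 0, 0, -30, -1],
])

```text
clock: 0.9
ee_pos: [0.4903, 0.276, 0.2512]
tool_rot: [-180.0, 0.0, 124.2]
wrist_force: [0.8, -0.2, -0.3]
width: 0.0914
finger_force: 0.0
```

drive_tool([
  [40, -200, 0, 0, 0, -17.5, -1],
  [40, -200, 0, 0, 0, -17.5, -1],
  [40, -200, 0, 0, 0, -17.5, -1],
  [40, -200, 0, 0, 0, -17.5, -1],
  [-10, -410, 0, 0, 0, -17.5, -1],
  [-10, -410, 0, 0, 0, -17.5, -1],
  [-10, -410, 0, 0, 0, -17.5, -1],
  [-10, -410, 0, 0, 0, -17.5, -1],
])

```text
clock: 1.7
ee_pos: [0.4833, -0.1148, 0.251]
tool_rot: [180.0, 0.0, 106.7]
wrist_force: [1.9, 0.1, -0.0]
width: 0.0914
finger_force: 0.0
```

drive_tool([
  [0, 0, 0, 0, 0, 0, -1],
  [0, 0, 0, 0, 0, 0, -1],
])

```text
clock: 1.9
ee_pos: [0.4839, -0.1139, 0.2509]
tool_rot: [-180.0, -0.0, 106.6]
wrist_force: [0.1, 0.3, -0.0]
width: 0.0911
finger_force: 0.0
```

```bash
python3 - <<'E'
from h import *
s=snap('wrist','w1');print(np.round(s['pose'],3).tolist(),bot.get_state()['joint_positions'])
E
```

```text
[[0.959, 0.273, 0.08, 0.461], [0.285, -0.92, -0.268, -0.037], [0.0, 0.28, -0.96, 0.422], [0.0, 0.0, 0.0, 1.0]] [-1.58204117e+01  2.34090531e-01  1.21080325e+02  1.40903442e-02
  5.87020537e+01 -3.25060353e+01]
```

View pics/w1.png

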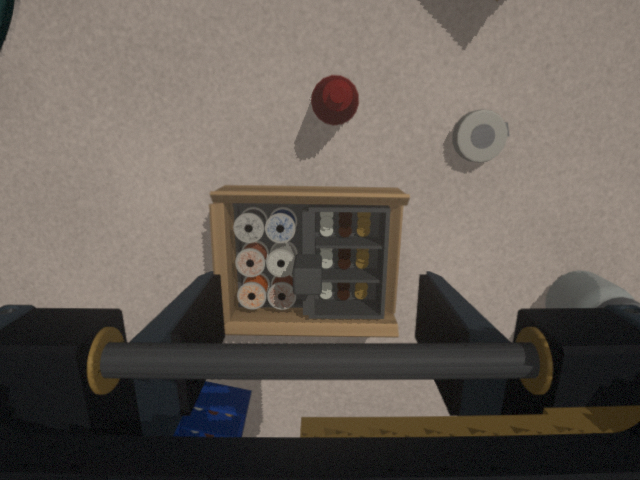

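The wrist view shows box B with its tray: the post top is near (308,281), the reels are at the left (high wall) and the button pockets at the right (cut-down end). I'll take one enlarged crop to measure.

```bash
python3 - <<'E'
from h import *
i=cv2.imread('pics/w1.png')[175:345,200:420]
cv2.imwrite('pics/c1.png',cv2.convertScaleAbs(cv2.resize(i,(770,595),interpolation=cv2.INTER_CUBIC),alpha=1.8))
E
```

```text
(no output)
```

View pics/c1.png

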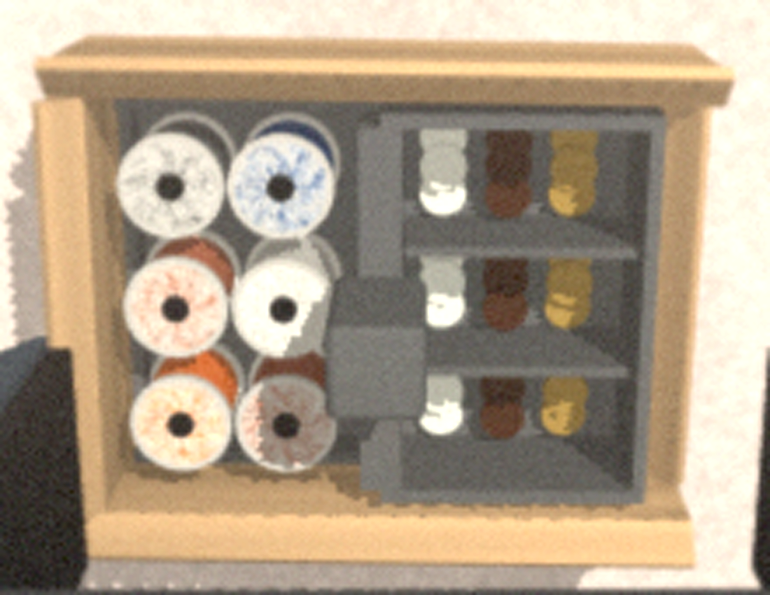

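```bash
python3 - <<'E'
from h import *
s=load('w1');f=lambda L:[(200+x/3.5,175+y/3.5) for x,y in L]
p=cast(s,f([(333,323),(424,323),(426,412),(328,412)]),.096);print('post',p,p.mean(0))
for nm,z,L in[('rim60',.06,[(38,62),(733,72),(693,565),(88,560)]),('trayhigh rim50',.05,[(385,112),(664,113),(643,500),(380,500)])]:
  c=cast(s,f(L),z);print(nm,c,c.mean(0))
  for a,b in((0,1),(3,2),(3,0),(2,1)):
    d=c[b]-c[a];print(round(np.hypot(*d[:2]),4),round(np.degrees(np.arctan2(d[1],d[0])),2))
print(bot.get_state()['ee_pos'])
E
```

```text
post [[ 0.47363196 -0.15277131  0.096     ]
 [ 0.495343   -0.14631714  0.096     ]
 [ 0.50267137 -0.16909404  0.096     ]
 [ 0.47882648 -0.17618706  0.096     ]] [ 0.4876182  -0.16109239  0.096     ]
rim60 [[ 0.38118282 -0.11782452  0.06      ]
 [ 0.55703984 -0.06837443  0.06      ]
 [ 0.59601599 -0.20789524  0.06      ]
 [ 0.42593982 -0.25679474  0.06      ]] [ 0.49004462 -0.16272223  0.06      ]
0.1827 15.71
0.177 16.04
0.146 107.85
0.1449 105.61
trayhigh rim50 [[ 0.4726373  -0.10663038  0.05      ]
 [ 0.54548461 -0.08522122  0.05      ]
 [ 0.57813773 -0.19648783  0.05      ]
 [ 0.50353729 -0.21855876  0.05      ]] [ 0.52494923 -0.15172455  0.05      ]
0.0759 16.38
0.0778 16.48
0.1161 105.43
0.116 106.36
[ 0.48414221 -0.11290871  0.25089683]
```

Tray yaw is about 16.3° and the post is at (0.4873,-0.1615). The box centre is about (0.4883,-0.1627) with yaw about 16°. I'll move over the post, then descend.

drive_tool([
  [3, -49, 0, 0, 0, -0.4, -1],
  [3, -49, 0, 0, 0, -0.4, -1],
  [3, -49, -45, 0, 0, -0.4, -1],
  [3, -49, -90, 0, 0, -0.4, -1],
  [3, -49, -130, 0, 0, -0.4, -1],
  [3, -49, -160, 0, 0, -0.4, -1],
  [3, -49, -180, 0, 0, -0.4, -1],
  [3, -49, -187, 0, 0, -0.4, -1],
])

```text
clock: 2.75
ee_pos: [0.4864, -0.1601, 0.062]
tool_rot: [-179.8, -0.1, 106.4]
wrist_force: [-0.7, -0.0, 0.3]
width: 0.0913
finger_force: 0.0
```

drive_tool([
  [0, 0, 0, 0, 0, 0, -1],
  [0, 0, 0, 0, 0, 0, -1],
])

```text
clock: 2.95
ee_pos: [0.488, -0.1617, 0.0649]
tool_rot: [180.0, 0.0, 106.4]
wrist_force: [-0.1, 0.3, 0.8]
width: 0.0913
finger_force: 0.0
```

```bash
python3 - <<'E'
from h import *
snap('wrist','w2')
E
```

```text
(no output)
```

View pics/w2.png

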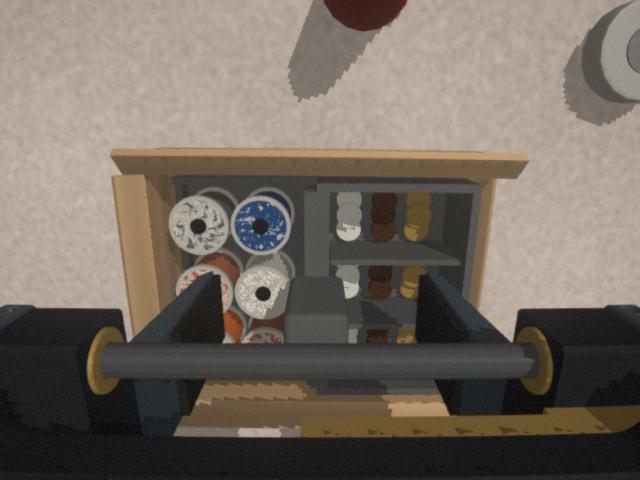

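The post sits between the open pads, about x=317 against a finger midpoint of 320. Now I'll close on it.

drive_tool([
  [0, 0, 0, 0, 0, 0, 1],
  [0, 0, 0, 0, 0, 0, 1],
  [0, 0, 0, 0, 0, 0, 1],
  [0, 0, 0, 0, 0, 0, 1],
  [0, 0, 0, 0, 0, 0, 1],
  [0, 0, 0, 0, 0, 0, 1],
  [0, 0, 0, 0, 0, 0, 1],
  [0, 0, 0, 0, 0, 0, 1],
], squeeze=35)

```text
clock: 3.8
ee_pos: [0.4872, -0.1621, 0.064]
tool_rot: [-180.0, -0.0, 106.3]
wrist_force: [1.0, 0.2, 0.3]
width: 0.0299
finger_force: 0.0
```

drive_tool([
  [0, 0, 0, 0, 0, 0, 1],
  [0, 0, 0, 0, 0, 0, 1],
  [0, 0, 0, 0, 0, 0, 1],
  [0, 0, 0, 0, 0, 0, 1],
])

```text
clock: 4.2
ee_pos: [0.4872, -0.162, 0.064]
tool_rot: [-180.0, -0.0, 106.3]
wrist_force: [-0.2, 0.0, -0.7]
width: 0.0257
finger_force: 35.0
```

drive_tool([
  [0, 0, 5, 0, 0, 0, 1],
  [0, 0, 15, 0, 0, 0, 1],
  [0, 0, 30, 0, 0, 0, 1],
  [0, 0, 50, 0, 0, 0, 1],
  [0, 0, 75, 0, 0, 0, 1],
  [0, 0, 100, 0, 0, 0, 1],
  [0, 0, 120, 0, 0, 0, 1],
  [0, 0, 130, 0, 0, 0, 1],
])

```text
clock: 5.0
ee_pos: [0.488, -0.1623, 0.1969]
tool_rot: [179.9, 0.1, 106.3]
wrist_force: [-0.4, 0.6, -3.6]
width: 0.0256
finger_force: 35.0
```

drive_tool([
  [0, 0, 0, 0, 0, -5, 1],
  [0, 0, 0, 0, 0, -12, 1],
  [0, 0, 0, 0, 0, -20, 1],
  [0, 0, 0, 0, 0, -28, 1],
  [0, 0, 0, 0, 0, -36, 1],
  [0, 0, 0, 0, 0, -44, 1],
  [0, 0, 0, 0, 0, -52, 1],
  [0, 0, 0, 0, 0, -60, 1],
])

```text
clock: 5.8
ee_pos: [0.4869, -0.162, 0.1942]
tool_rot: [-180.0, 0.0, 46.0]
wrist_force: [0.6, 0.3, -4.5]
width: 0.0258
finger_force: 35.0
```

drive_tool([
  [0, 0, 0, 0, 0, -8, 1],
  [0, 0, 0, 0, 0, -16, 1],
  [0, 0, 0, 0, 0, -24, 1],
  [0, 0, 0, 0, 0, -32, 1],
  [0, 0, 0, 0, 0, -40, 1],
  [0, 0, 0, 0, 0, -48, 1],
  [0, 0, 0, 0, 0, -56, 1],
  [0, 0, 0, 0, 0, -64, 1],
])

```text
clock: 6.6
ee_pos: [0.4869, -0.1619, 0.1942]
tool_rot: [-180.0, 0.0, -18.0]
wrist_force: [-0.2, 0.4, -3.2]
width: 0.0261
finger_force: 35.0
```

drive_tool([
  [0, 0, 0, 0, 0, -8, 1],
  [0, 0, 0, 0, 0, -16, 1],
  [0, 0, 0, 0, 0, -24, 1],
  [0, 0, 0, 0, 0, -32, 1],
  [0, 0, 0, 0, 0, -40, 1],
  [0, 0, 0, 0, 0, -48, 1],
  [0, 0, 0, 0, 0, -53, 1],
  [0, 0, 0, 0, 0, -56, 1],
])

```text
clock: 7.4
ee_pos: [0.4869, -0.162, 0.1942]
tool_rot: [180.0, 0.0, -73.9]
wrist_force: [-0.0, 1.0, -5.3]
width: 0.0257
finger_force: 35.0
```

drive_tool([
  [0, 0, 0, 0, 0, 0, 1],
  [0, 0, 0, 0, 0, 0, 1],
  [0, 0, 0, 0, 0, 0, 1],
])

```text
clock: 7.7
ee_pos: [0.4871, -0.162, 0.1941]
tool_rot: [180.0, 0.0, -73.6]
wrist_force: [-0.1, -0.4, -3.5]
width: 0.026
finger_force: 35.0
```

```bash
python3 - <<'E'
from h import *
s=snap('wrist','w3');t=snap('top','t3')
print(bot.get_state()['ee_pos'],bot.get_state()['tool_rot'],bot.get_state()['joint_positions'])
a=cv2.imread('pics/w3.png');b=cv2.imread('pics/t3.png')[190:330,290:430]
cv2.imwrite('pics/c3.png',np.hstack([cv2.resize(a,(480,360)),cv2.convertScaleAbs(cv2.resize(b,(320,360)),alpha=1.5)]))
E
```

```text
[ 0.48719121 -0.1620534   0.1940603 ] [-1.79999979e+02  1.16096894e-03 -7.36248945e+01] [-2.10000614e+01  6.35552889e+00  1.21424890e+02  1.18330061e-03
  5.22202692e+01  1.42624108e+02]
```

View pics/c3.png

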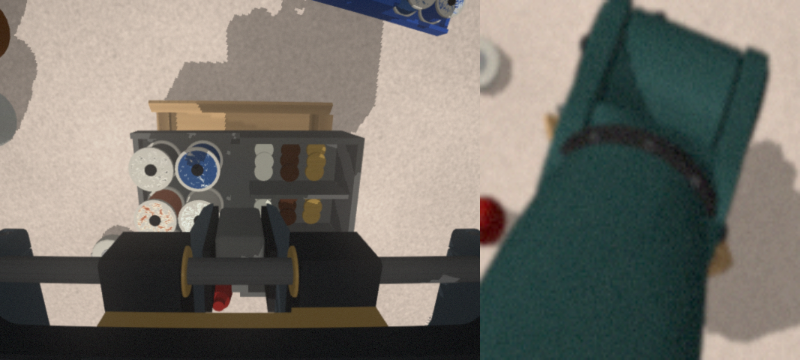

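The tray is clear of the box and turned: the reels are at image left, which is world +x, the cut-down end. The box is visible behind at (240,115). I'll take one crop to check tray-to-box alignment.

```bash
python3 - <<'E'
from h import *
i=cv2.imread('pics/w3.png')[125:275,165:495]
cv2.imwrite('pics/c4.png',cv2.convertScaleAbs(cv2.resize(i,(792,360),interpolation=cv2.INTER_CUBIC),alpha=1.8))
E
```

```text
(no output)
```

View pics/c4.png

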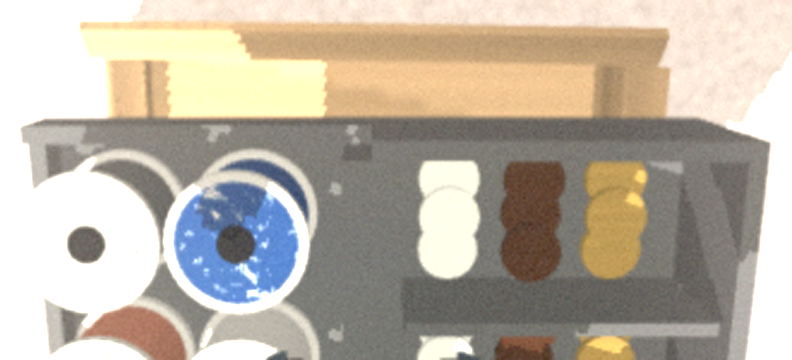

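```bash
python3 - <<'E'
from h import *
s=load('w3');f=lambda L:[(165+x/2.4,125+y/2.4) for x,y in L]
th=np.radians(16.3);ex=np.array([np.cos(th),np.sin(th)]);ey=np.array([-ex[1],ex[0]])
C=np.array([.4872,-.1620]);print(np.round(s['pose'],3)[:3,3])
for nm,L,z in[('box',[(82,24),(667,30)],.06),('under',[(36,119),(700,118)],.136),('hi rim',[(768,142)],.18),('lo rim',[(22,132)],.15)]:
  p=cast(s,f(L),z)[:,:2]; print(nm,np.round(np.c_[(p-C)@ex,(p-C)@ey]*1e3,1).tolist())
E
```

```text
[ 0.51  -0.238  0.365]
box [[90.3, -75.1], [-92.0, -73.5]]
under [[80.8, -54.0], [-78.7, -54.5]]
hi rim [[-77.4, -54.6]]
lo rim [[79.4, -52.6]]
```

drive_tool([
  [0, 0, -20, 0, 0, 0, 1],
  [0, 0, -40, 0, 0, 0, 1],
  [0, 0, -55, 0, 0, 0, 1],
  [0, 0, -65, 0, 0, 0, 1],
  [0, 0, -70, 0, 0, 0, 1],
  [0, 0, -70, 0, 0, 0, 1],
  [0, 0, -70, 0, 0, 0, 1],
])

```text
clock: 8.5
ee_pos: [0.4876, -0.1622, 0.1246]
tool_rot: [-180.0, -0.0, -73.7]
wrist_force: [0.3, 0.3, -3.4]
width: 0.0258
finger_force: 35.0
```

```bash
python3 - <<'E'
from h import *
snap('wrist','w5'); print(bot.get_state()['ee_pos'],bot.get_state()['wrist_force'])
i=cv2.imread('pics/w5.png')[110:300,130:530]
cv2.imwrite('pics/c5.png',cv2.convertScaleAbs(cv2.resize(i,(800,380),interpolation=cv2.INTER_CUBIC),alpha=1.8))
E
```

```text
[ 0.48767191 -0.16224005  0.12470304] [ 0.23698768 -1.08125193 -3.7347049 ]
```

View pics/c5.png

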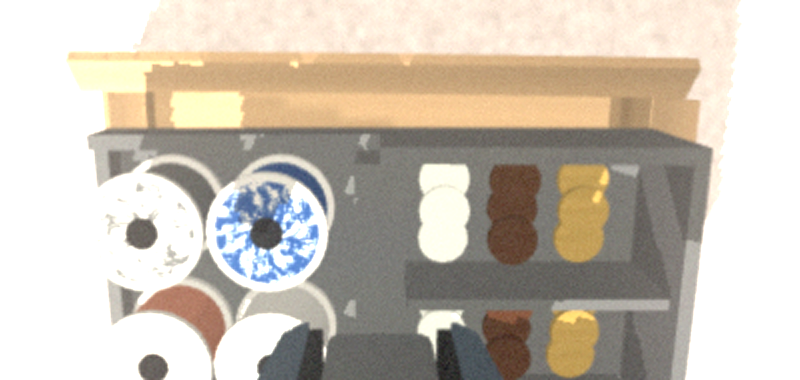

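```bash
python3 - <<'E'
from h import *
s=load('w5');f=lambda L:[(130+x/2,110+y/2) for x,y in L]
th=np.radians(16.3);ex=np.array([np.cos(th),np.sin(th)]);ey=np.array([-ex[1],ex[0]])
C=np.array([.4877,-.1622]);print(np.round(s['pose'],3)[:3])
for nm,L,z in[('box',[(70,56),(699,60)],.06),('boxinnerflare',[(78,90),(690,97)],.06),('under',[(105,128),(655,129)],.0667),('hi rim',[(709,148)],.1107),('lo rim',[(92,146)],.0807),('post top near edge',[(325,335),(432,335)],.1567)]:
  p=cast(s,f(L),z)[:,:2]; print(nm,np.round(np.c_[(p-C)@ex,(p-C)@ey]*1e3,1).tolist())
# same for w1: post/pockets against tool there
s=load('w1');f=lambda L:[(200+x/3.5,175+y/3.5) for x,y in L];C=np.array([.4842,-.1129])
for nm,L,z in[('box -y outer',[(88,560),(693,565)],.06),('box+y',[(38,62),(733,72)],.06),('hi -y/+y',[(380,500),(643,500),(385,112),(664,113)],.05)]:
  p=cast(s,f(L),z)[:,:2]; print(nm,np.round(np.c_[(p-C)@ex,(p-C)@ey]*1e3,1).tolist())
E
```

```text
[[-0.96  -0.27  -0.078  0.51 ]
 [-0.281  0.921  0.271 -0.238]
 [-0.001  0.282 -0.959  0.296]]
box [[89.9, -74.5], [-92.6, -73.5]]
boxinnerflare [[88.5, -64.9], [-91.0, -62.9]]
under [[79.2, -54.5], [-79.2, -54.2]]
hi rim [[-77.2, -54.6]]
lo rim [[78.4, -51.1]]
post top near edge [[10.4, -25.5], [-9.7, -25.5]]
box -y outer [[-96.3, -121.8], [80.7, -122.6]]
box+y [[-100.3, 24.2], [82.4, 22.3]]
hi -y/+y [[-11.1, -106.8], [66.7, -106.6], [-9.3, 9.3], [66.6, 9.4]]
```

```bash
python3 - <<'E'
from h import *
th=np.radians(16.3);ex=np.array([np.cos(th),np.sin(th)]);ey=np.array([-ex[1],ex[0]])
def q(n,uv,z,C,sg):
  p=cast(load(n),uv,z)[:,:2];print(n,z,np.round(sg*np.c_[(p-C)@ex,(p-C)@ey]*1e3,1).tolist())
f1=lambda L:[(200+x/3.5,175+y/3.5) for x,y in L];f5=lambda L:[(130+x/2,110+y/2) for x,y in L];f3=lambda L:[(165+x/2.4,125+y/2.4) for x,y in L]
G=np.array([.4872,-.1621])
for h in(.038,.042):
  # coordinates in tray frame about grip point (tray x = +ex now, -ex before)
  q('w1',f1([(281,187),(170,186)]),.006+h,G,-1)
  q('w3',f3([(236,243),(86,244)]),.136+h,np.array([.4872,-.1620]),1)
  q('w5',f5([(266,234),(142,234)]),.0667+h,np.array([.4877,-.1622]),1)
q('w1',f1([(643,500),(664,113)]),.05,G,-1)
E
```

```text
w1 0.044 [[27.8, -34.8], [59.0, -34.9]]
w3 0.17400000000000002 [[28.2, -32.6], [59.4, -32.4]]
w5 0.10469999999999999 [[28.3, -32.3], [59.3, -32.3]]
w1 0.048 [[27.4, -35.7], [58.2, -35.9]]
w3 0.17800000000000002 [[27.6, -33.6], [58.2, -33.4]]
w5 0.10869999999999999 [[27.7, -33.3], [58.0, -33.3]]
w1 0.05 [[-77.6, 58.5], [-77.5, -57.4]]
```

The tray sits about 4.5 mm too far toward box +y (gap of 9 mm on the −y side, where 4 is expected). I'll shift −4 mm in y and lower into the lead-in.

drive_tool([
  [0, -2, 0, 0, 0, 0, 1],
  [0, -4, 0, 0, 0, 0, 1],
  [0, -4, 0, 0, 0, 0, 1],
  [0, -4, -4, 0, 0, 0, 1],
  [0, -4, -8, 0, 0, 0, 1],
  [0, -4, -12, 0, 0, 0, 1],
  [0, -4, -16, 0, 0, 0, 1],
  [0, -4, -16, 0, 0, 0, 1],
])

```text
clock: 9.35
ee_pos: [0.4868, -0.1659, 0.1073]
tool_rot: [179.9, 0.0, -73.7]
wrist_force: [-0.0, 1.1, -3.6]
width: 0.0261
finger_force: 35.0
```

drive_tool([
  [0, 0, -2, 0, 0, 0, 1],
  [0, 0, -4, 0, 0, 0, 1],
  [0, 0, -6, 0, 0, 0, 1],
  [0, 0, -8, 0, 0, 0, 1],
  [0, 0, -10, 0, 0, 0, 1],
  [0, 0, -10, 0, 0, 0, 1],
])

```text
clock: 9.95
ee_pos: [0.4871, -0.166, 0.0977]
tool_rot: [180.0, 0.0, -73.7]
wrist_force: [-0.4, 0.7, -3.8]
width: 0.026
finger_force: 35.0
```

drive_tool([
  [0, 0, -4, 0, 0, 0, 1],
  [0, 0, -8, 0, 0, 0, 1],
  [0, 0, -12, 0, 0, 0, 1],
  [0, 0, -16, 0, 0, 0, 1],
  [0, 0, -20, 0, 0, 0, 1],
  [0, 0, -23, 0, 0, 0, 1],
  [0, 0, -26, 0, 0, 0, 1],
  [0, 0, -26, 0, 0, 0, 1],
])

```text
clock: 10.75
ee_pos: [0.487, -0.166, 0.0716]
tool_rot: [180.0, 0.0, -73.7]
wrist_force: [0.1, 0.8, -3.4]
width: 0.0257
finger_force: 35.0
```

drive_tool([
  [0, 0, -2, 0, 0, 0, 1],
  [0, 0, -4, 0, 0, 0, 1],
  [0, 0, -5, 0, 0, 0, 1],
  [0, 0, -6, 0, 0, 0, 1],
  [0, 0, -7, 0, 0, 0, 1],
  [0, 0, -7, 0, 0, 0, 1],
])

```text
clock: 11.35
ee_pos: [0.4872, -0.1661, 0.0649]
tool_rot: [180.0, 0.0, -73.7]
wrist_force: [1.5, 0.5, -3.8]
width: 0.0257
finger_force: 35.0
```

drive_tool([
  [0, 0, -0.5, 0, 0, 0, 1],
  [0, 0, -1, 0, 0, 0, 1],
  [0, 0, -1, 0, 0, 0, 1],
])

```text
clock: 11.65
ee_pos: [0.4873, -0.1661, 0.064]
tool_rot: [-180.0, -0.0, -73.7]
wrist_force: [-0.4, 0.8, -3.8]
width: 0.0256
finger_force: 35.0
```

Nearly down, with no contact yet. I'll lower in small steps until the floor takes the weight.

drive_tool([
  [0, 0, -0.5, 0, 0, 0, 1],
  [0, 0, -0.5, 0, 0, 0, 1],
  [0, 0, -0.5, 0, 0, 0, 1],
])

```text
clock: 11.95
ee_pos: [0.4873, -0.1661, 0.064]
tool_rot: [180.0, 0.0, -73.7]
wrist_force: [-3.6, 1.5, 7.1]
width: 0.0259
finger_force: 35.0
```

drive_tool([
  [0, 0, -0.5, 0, 0, 0, 1],
  [0, 0, -0.5, 0, 0, 0, 1],
  [0, 0, -0.5, 0, 0, 0, 1],
])

```text
clock: 12.25
ee_pos: [0.4873, -0.1661, 0.064]
tool_rot: [180.0, 0.0, -73.7]
wrist_force: [-8.3, 3.0, 19.7]
width: 0.0258
finger_force: 35.0
```

The tray is on the floor at the same height as when it was grasped. I'll ease off and open gradually.

drive_tool([
  [0, 0, 0.7, 0, 0, 0, 1],
  [0, 0, 0.7, 0, 0, 0, 0.4],
  [0, 0, 0.7, 0, 0, 0, 0.3],
  [0, 0, 0.7, 0, 0, 0, 0],
  [0, 0, 0.7, 0, 0, 0, -0.4],
  [0, 0, 0.7, 0, 0, 0, -0.6],
  [0, 0, 0.7, 0, 0, 0, -0.6],
  [0, 0, 0.7, 0, 0, 0, -0.6],
], squeeze=10)

```text
clock: 13.05
ee_pos: [0.4872, -0.1661, 0.0637]
tool_rot: [180.0, 0.0, -73.7]
wrist_force: [-0.2, 0.5, 1.0]
width: 0.0688
finger_force: 0.0
```

drive_tool([
  [0, 0, 0, 0, 0, 0, -0.6],
  [0, 0, 0, 0, 0, 0, -0.6],
  [0, 0, 0, 0, 0, 0, -0.6],
])

```text
clock: 13.35
ee_pos: [0.4872, -0.1661, 0.0637]
tool_rot: [180.0, 0.0, -73.7]
wrist_force: [0.6, -0.2, -0.2]
width: 0.0732
finger_force: 0.0
```

Lift straight up, move aside a little, and look.

drive_tool([
  [0, 0, 10, 0, 0, 0, -0.6],
  [0, 0, 30, 0, 0, 0, -0.6],
  [0, 0, 60, 0, 0, 0, -0.6],
  [0, 0, 100, 0, 0, 0, -0.6],
  [0, 0, 140, 0, 0, 0, -0.6],
  [0, 0, 180, 0, 0, 0, -0.6],
  [0, 40, 210, 0, 0, 0, -0.6],
  [0, 60, 220, 0, 0, 0, -0.6],
])

```text
clock: 14.15
ee_pos: [0.488, -0.1051, 0.2879]
tool_rot: [-179.8, -0.1, -73.7]
wrist_force: [0.8, -0.3, -0.3]
width: 0.0731
finger_force: 0.0
```

drive_tool([
  [0, 0, 0, 0, 0, 0, -0.6],
  [0, 0, 0, 0, 0, 0, -0.6],
])

```text
clock: 14.35
ee_pos: [0.4871, -0.106, 0.2841]
tool_rot: [-180.0, -0.0, -73.6]
wrist_force: [-0.0, 0.7, -0.5]
width: 0.073
finger_force: 0.0
```

```bash
python3 - <<'E'
from h import *
snap('wrist','w6');snap('scene','s6');print(bot.get_state()['ee_pos'])
a=cv2.resize(cv2.imread('pics/w6.png'),(480,360));b=cv2.resize(cv2.imread('pics/s6.png')[180:285,235:340],(320,360),interpolation=cv2.INTER_CUBIC)
cv2.imwrite('pics/c6.png',cv2.convertScaleAbs(np.hstack([a,b]),alpha=1.4))
E
```

```text
[ 0.4868355  -0.10650842  0.28322573]
```

View pics/c6.png

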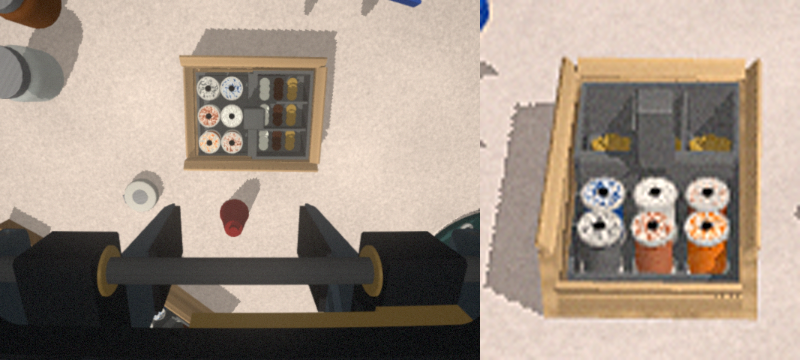

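The tray sits level and fully down in its box. The reels are at the cut-down end (scene crop (650,225)), and the gripper is clear.

```bash
python3 -c "
from plant import bot
print(bot.finish_job())"
```

```text
the job is handed in; nothing more can be done
None
```

The wrongly placed tray was lifted clear by its handle, turned half round and lowered fully home in the same box with its reel end at the cut-down end, then let go; the other box's tray was left alone, and the job is handed in at about 14.5 s.

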